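# Set the toppled glue bottle on the shaker and select its speed

### The arm

A 7-joint arm with a two-finger parallel gripper is mounted at the origin on a cart in front of the work surface, level with it; the furniture and walls round the work are solid. World frame = base frame: x ahead of the robot, y to its left, z up, the work surface at z = 0. Lengths are in m, angles in rad, forces in N, time in s.
With the tool pointing down it reaches from about 0.425 to 0.875 m from the base axis. Payload 4.7 kg.
Tool frame: the origin (TCP) lies on the centre line of the jaws, within the pads' length; the fingertips stand 14 mm ahead of it and the grasp point (between the pads) lies 5 mm behind it; z points along the fingers, y is the direction in which the jaws open and shut (so a half turn about z gives the same grasp; the last joint's range is limited). The gripper opens to 87 mm and grips with 3 to 60 N. Pads are 19 mm wide; open, the fingers measure 117 mm over their backs; the gripper's body (75 mm by 190 mm) begins 51 mm behind the grasp point.
Start: joints at [1.327, 0.321, -0.07, 1.45, 0.023, 1.371, -0.057], TCP at [0.166, -0.629, 0.237] pointing down, gripper open.
Joint ranges: [-2.86, 2.86], [-0.3, 2.09], [-1.38, 1.24], [0.06, 2.45], [-1.56, 4.7], [0.09, 2.05], [-2.69, 2.69]. Speed limits (rad/s): [2.57, 2.57, 3.14, 3.14, 3.14, 3.14, 3.14].

### API

Orientations are given as a rotation vector (axis times angle).
In Python, from bench import ctrl gives the robot as it stands. The module is installed in compiled form; this text tells all that it offers.
- The arm moves only by the tool step_arm, never from a script. Its argument "plan" is a list of rows, each a list of 3 entries, a list of its own where there are three numbers: the turn, a rotation vector about the tool's x, y, z in rad, then the shift along the tool's x, y, z in m, then the closure in counts, from 0 (fully open) to 255 (shut). In form: [[[rx, ry, rz], [x, y, z], hand], ...]. A call has exactly 10 rows; each row is the pose to reach, as a shift and turn from the pose commanded when the call began, along the tool's axes at that moment; what a row does not reach only later rows make up. A row lasts 1/8 s, in which the tool goes at most 62.5 mm and 10.7 degrees, less where a joint would pass 70% of its speed; a pose out of reach is approached as far as the arm can. A call with a gripper value outside its range is refused whole. The fingers move at their own pace and stop on an object; "squeeze" is the grip in N (left out, the last holds). Time passes only in rows, so rows that repeat a pose let the fingers close, or fill a call up. It gives the time, the measured TCP pose, the force and the opening at its end, in the units of the state.
- ctrl.get_state(): the state, without advancing time (a new reading comes with each control period).
- ctrl.get_image(name): name is "scene" or "top" or "wrist"; returns the picture (400x640x3 uint8, red, green, blue); there is no depth.
- ctrl.calibration(name): a dict with "fov_y" (degrees; the focal length in pixels is half the picture's height over the tangent of half this angle, whatever the lens; pixels are square), "cx", "cy" (the principal point, pixels), "rvec" (rotation vector, rad) and "tvec" (3), from world to camera coordinates, as OpenCV has them. Camera axes: x right, y down, z forward; pixel columns grow to the right and rows downward; lengths in m; the calibration is good to about 2 mm. A picture is of the moment at which its call begins: read the wrist's pose just before it. calibration takes no time and is no camera call; for the wrist camera it gives the pose at the moment of the call.
- ctrl.close_job(): hands the job in, once; it reports no verdict.
Trained networks look in the newest picture that a camera, given by its name, has taken for a name from the list of things; names that differ only in an ending like _2 or _b are one class to them, and where a whole thing is asked for, a point or a joint stands for the part that bears it (a point fixed in the world has none). Each returns a list of dicts, best first, with "score" (0 to 1); they miss things now and then, are a little off and sometimes report something else, mostly with a low value. They report only what shows in the picture. A call takes as long as a camera call. They do not tell look-alikes from the thing itself.
- ctrl.cut_out(camera, label): "pixels" (400x640 bool, what is visible of it) and "rect" ([left, top, width, height] in pixels, round what is visible of it).
The state is a dict: "time": time; "joint_positions": joint angles; "qd": joint speeds; "joint_torque": joint torques, N m; "position": TCP position; "tool_rot": TCP orientation; "ft_force": force on the tool from outside, world axes, zero at the start; "torque": the same for the moment, N m; "grip_width": opening from 0.0 (shut) to 1.0 (fully open).
Only numpy, scipy, OpenCV 4.12 (cv2) and the standard library are available. Lean on these libraries where they do the work, as an engineer would, in place of code of your own. Each camera call takes 0.05 s, during which the arm holds its last target.

### The job

A glue bottle has fallen over and lies on the bench. Stand it upright on the square plate of the bottle shaker, wholly inside the low rim, setting it down rather than dropping it, and only then turn the shaker's selector knob clockwise to the three-bar mark (the fourth of its five click stops). Leave the other loose things (the tall glue bottle, the roll of masking tape, the tape measure) where they are.

Things in the scene. Friction and masses are not known exactly. Their poses are not given: they have to be found in the camera images.
- bottle: the fallen glue bottle, off-white with a blue nozzle, 52 mm in diameter, 137 mm tall over the nozzle; the round body is 52 mm wide (slightly waisted) up to about 85 mm from the base, then narrows to a 24 mm neck at 103 mm and a 12 mm nozzle. Origin: centre of its flat base; z runs from base to nozzle tip. It starts lying on its side with z level, and can roll.
- shaker: the bottle shaker, a fixed grey appliance, 150 mm deep (x), 300 mm wide (y). Origin: centre of its underside, on the bench; x points to its back, y to its left, z up. Left half: the square plate, 50 mm above the bench. Right half (y -153 to +3 mm): a console 90 mm high at the back, whose front slopes at 25 degrees from level and carries the selector knob.
- plate (a point): centre of the top face of the shaker's square plate (black rubber top), 50 mm above the bench; axes as the shaker's. The usable square inside is 100 x 100 mm, bounded by an aluminium rim 6 mm wide and 7 mm high.
- selector_grip (a point): point on the knob's axis, mid-grip, 31 mm out from the panel. Black knob: a 64 mm disc, up to 11 mm off the panel, and on it a straight bar 78 mm long, 16 mm wide (pointer end 10 mm), from 11 to 44 mm off the panel. Axes turn with the knob: x along the bar to the pointer end (white line, 44 mm from the axis), z out along the axis of rotation, tilted 25 degrees from vertical.
- three_bar_mark (a point): the three-bar mark on the panel, 62 mm from the knob's axis. The five marks round the knob, clockwise as seen facing the panel: a round dot, one bar, two bars, three bars, four bars; 30 degrees apart, the two-bar mark straight up the slope.
- selector (a joint): angle of the selector knob, growing clockwise as seen facing the panel: click stops at 0 (dot), 0.524 (one bar), 1.047 (two bars), 1.571 (three bars) and 2.094 rad (four bars, the end). Let go between stops, it springs into the nearest one (about 0.3 N m to turn). It starts at the dot, one bar or two bars.
- tall_bottle: bystander: a glue bottle with an orange nozzle, standing, 62 mm in diameter, 179 mm tall. Origin: centre of its base.
- masking_tape: bystander: roll of masking tape lying flat, 98 mm in diameter, 24 mm high. Origin: centre of its underside.
- tape_measure: bystander: black tape measure, 38 x 95 x 66 mm (z up). Origin: centre of its underside.
There are look-alikes about, which are no part of the job. What is shaped like the bottle but yellow is not meant.

How it is judged:
On the way, in this order (a step that is already met when the one before it is completed fails the run):
1. the bottle stands upright on the plate, inside the rim, let go, while the selector is not yet at the three-bar mark (horizontal distance between bottle and plate below 0.036 m and z of bottle in the frame of plate between -0.006 and 0.006 m and x of bottle in the frame of plate between -0.027 and 0.027 m and y of bottle in the frame of plate between -0.027 and 0.027 m and angle between bottle's own z axis and vertical below 0.07 rad and contact force between the fingers and bottle below 0.1 N and value of joint selector below 1.3 rad), for 0.3 s.
2. the selector rests at the three-bar mark (value of joint selector between 1.46 and 1.68 rad), for 0.2 s.
At the end, for the whole second after the job is handed in: The bottle stands upright (within 4 degrees) and still on the shaker's plate, its whole base inside the rim (centre within 27 mm of the plate's centre along each of the plate's axes and 36 mm in all), and the selector rests in the three-bar stop (1.571 rad, within 0.11 rad) (all of step 2 and horizontal distance between bottle and plate below 0.036 m and z of bottle in the frame of plate between -0.006 and 0.006 m and x of bottle in the frame of plate between -0.027 and 0.027 m and y of bottle in the frame of plate between -0.027 and 0.027 m and angle between bottle's own z axis and vertical below 0.07 rad and linear speed of bottle below 0.02 m/s); the robot touches nothing.
It fails at once if the bottle is dropped (moves faster than 0.6 m/s while nothing holds it) (linear speed of bottle above 0.6 m/s and contact force between the fingers and bottle below 0.1 N).
It fails at once if the tall glue bottle, the masking tape or the tape measure is moved by more than 40 mm (distance of any of tall_bottle, masking_tape, tape_measure from where it was at the start of the episode above 0.04 m).
It fails at once if the tall glue bottle is knocked over (angle between tall_bottle's own z axis and vertical above 0.5 rad).
It also fails if it takes over 58 s, if anything falls off the work surface, if the arm or the gripper's body presses on something with over 40 N, if the wrist force passes 120 N, or if a joint passes its speed limit or range.

## Working session

There is one attempt and no reset: what is moved stays moved. The work goes in short steps, Python scripts to look and compute and a tool call to move; the robot and the scene stay as the last step left them, time stands still between calls to the robot, and variables do not carry over. Pictures are saved under pics/ and viewed, and the job is handed in when it is done.

Besides the shell and the picture viewer there is one more tool, called after "Request:" by a JSON object that holds its "fn" and its "kwargs". step_arm: Moves the arm, as the interface text tells. Its arguments: {"type":"object","properties":{"plan":{"type":"array"},"squeeze":{"type":"number"}},"required":["plan"]}

```bash
mkdir -p pics; ls
python3 - <<'E'
from bench import ctrl
import cv2
s=ctrl.get_state()
print(s)
for n in ["scene","top","wrist"]:
    im=ctrl.get_image(n); cv2.imwrite(f"pics/{n}0.png",im[:,:,::-1]); print(n,ctrl.calibration(n))
E
```

```text
pics
{'time': 0.0, 'joint_positions': array([ 1.32709889,  0.32180974, -0.07006549,  1.4516898 ,  0.02259447,
        1.37078639, -0.05688148]), 'qd': array([-9.77015885e-04, -7.52382709e-04,  8.51344166e-04, -7.58729307e-04,
       -8.58030926e-04,  8.93931846e-04,  8.93937235e-05]), 'joint_torque': array([ 1.78640512e-04, -4.91282487e+01, -4.03545108e-01, -3.12526417e+01,
       -6.38935785e-02,  4.36822081e-02,  1.68460974e-04]), 'position': array([ 0.16552626, -0.6280218 ,  0.23546252]), 'tool_rot': array([-3.11366410e+00, -4.03632530e-01,  5.39204889e-04]), 'ft_force': array([-0.01988033,  0.23439888, -0.02032828]), 'torque': array([ 0.02259126, -0.04189996,  0.02388041]), 'grip_width': 1.0016788325963708}
scene {'fov_y': 56.685346300737955, 'cx': 322.84684479113025, 'cy': 202.29612873309702, 'rvec': array([ 0.26403333, -2.66141915,  1.46907419]), 'tvec': array([0.51552108, 0.12927376, 0.88941255])}
top {'fov_y': 53.428184808585065, 'cx': 319.02771083454707, 'cy': 195.90179893426884, 'rvec': array([ 2.11661127, -2.12182672,  0.18694147]), 'tvec': array([0.01985718, 0.52206849, 1.06836476])}
wrist {'fov_y': 66.52073803908142, 'cx': 318.7301935126979, 'cy': 202.73743161307502, 'rvec': array([-2.28478269,  1.75973066,  0.27748353]), 'tvec': array([-0.64924548, -0.03742468,  0.39117356])}
```

View pics/scene0.png

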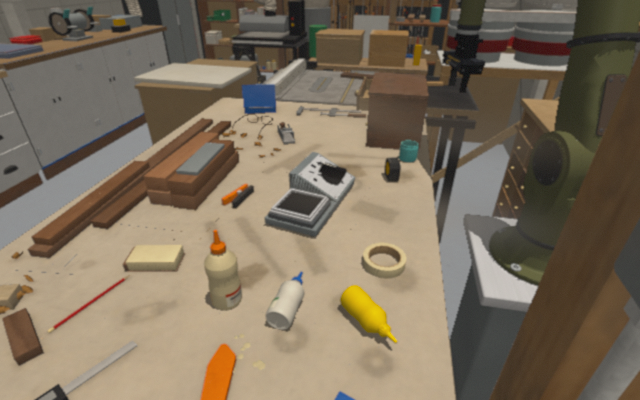

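View pics/top0.png

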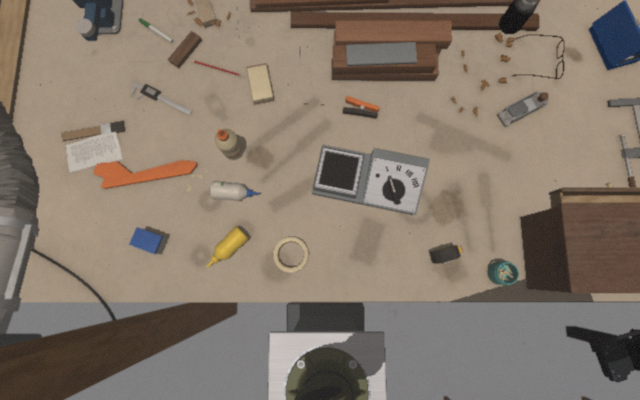

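View pics/wrist0.png

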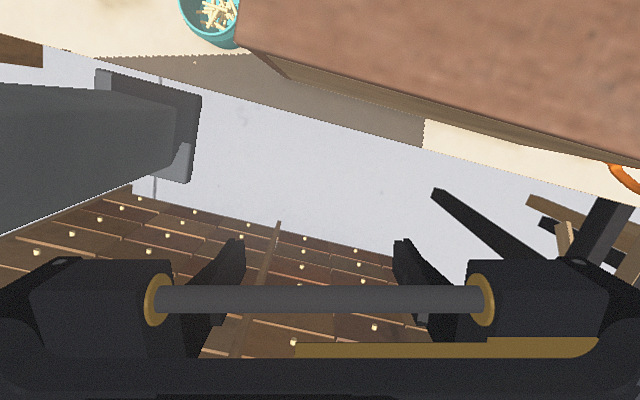

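The scene and top pictures show the off-white bottle lying at top px (212–260, 192), with its nozzle to the right. The shaker is centred near (371,180) and the knob is near (394,189). The yellow decoy is at (228,246). The wrist view shows the brown cabinet close to the gripper.

```bash
cat > h.py <<'E'
import numpy as np, cv2
from bench import ctrl
from scipy.spatial.transform import Rotation as R
def K(c):
    f=200/np.tan(np.radians(c['fov_y'])/2); return np.array([[f,0,c['cx']],[0,f,c['cy']],[0,0,1]])
def proj(c,P):
    return cv2.projectPoints(np.array(P,float).reshape(-1,3),c['rvec'],c['tvec'],K(c),None)[0].reshape(-1,2)
def ray(c,uv,z):
    Rm=R.from_rotvec(c['rvec']).as_matrix(); o=-Rm.T@c['tvec']
    uv=np.array(uv,float).reshape(-1,2)
    d=np.c_[uv,np.ones(len(uv))]@np.linalg.inv(K(c)).T@Rm
    return o+d*((z-o[2])/d[:,2])[:,None]
E
python3 - <<'E'
from h import *
ims={}
for cam in ["top","scene"]:
    im=ctrl.get_image(cam); ims[cam]=im
    c=ctrl.calibration(cam)
    for l in ["bottle","shaker","selector_grip","tall_bottle","masking_tape","tape_measure"]:
        for d in ctrl.cut_out(cam,l)[:3]:
            m=d['pixels']; v,u=np.nonzero(m)
            z={"bottle":.026,"shaker":.05,"selector_grip":.09,"tall_bottle":.08,"masking_tape":.012,"tape_measure":.03}[l]
            print(cam,l,round(d['score'],2),d['rect'],len(u),np.round([u.mean(),v.mean()],1),ray(c,[u.mean(),v.mean()],z).round(3))
            np.save(f"m_{cam}_{l}_{int(d['rect'][0])}.npy",m)
im=ims['top']
cv2.imwrite("pics/t1.png",cv2.resize(im[130:230,190:290],None,fx=6,fy=6,interpolation=cv2.INTER_CUBIC)[:,:,::-1])
cv2.imwrite("pics/t2.png",cv2.resize(im[135:225,305:435],None,fx=6,fy=6,interpolation=cv2.INTER_CUBIC)[:,:,::-1])
cv2.imwrite("pics/s1.png",cv2.resize(ims['scene'][140:250,255:375],None,fx=5,fy=5,interpolation=cv2.INTER_CUBIC)[:,:,::-1])
E
```

```text
top bottle 0.93 [209.6, 179.0, 50.3, 20.1] 656 [229.  190.3] [[0.544 0.278 0.026]]
top bottle 0.6 [207.1, 222.9, 46.8, 43.1] 693 [229.3 244.5] [[0.388 0.271 0.026]]
top shaker 0.76 [314.2, 142.1, 117.1, 72.1] 6023 [372.  177.4] [[ 0.575 -0.131  0.05 ]]
top selector_grip 0.7 [381.0, 175.4, 24.6, 27.7] 459 [393.8 189.1] [[ 0.533 -0.185  0.09 ]]
top selector_grip 0.66 [214.1, 128.6, 30.2, 28.6] 639 [229.5 143.7] [[0.663 0.267 0.09 ]]
top tall_bottle 0.67 [430.2, 244.9, 32.1, 17.7] 435 [446.2 253.6] [[ 0.359 -0.319  0.08 ]]
top tall_bottle 0.64 [212.9, 125.9, 31.9, 32.0] 632 [229.1 143.4] [[0.667 0.271 0.08 ]]
top masking_tape 0.65 [274.7, 239.6, 34.1, 34.0] 448 [290.3 254.5] [[0.361 0.101 0.012]]
top tape_measure 0.72 [430.3, 244.2, 33.5, 16.8] 454 [446.3 253.2] [[ 0.363 -0.334  0.03 ]]
scene bottle 0.84 [266.8, 275.1, 35.8, 55.9] 1251 [285.  303.9] [[0.544 0.287 0.026]]
scene bottle 0.81 [340.7, 285.0, 55.3, 56.6] 1465 [365.1 310.9] [[0.389 0.273 0.026]]
scene bottle 0.55 [298.8, 158.0, 52.4, 38.0] 1204 [326.4 175.9] [[ 0.564 -0.25   0.026]]
scene shaker 0.71 [266.7, 149.1, 90.7, 86.4] 4216 [310.5 195.7] [[ 0.577 -0.083  0.05 ]]
scene selector_grip 0.94 [317.3, 163.6, 26.0, 21.8] 435 [331.3 173.5] [[ 0.531 -0.149  0.09 ]]
scene selector_grip 0.66 [365.1, 243.1, 39.1, 38.7] 954 [384.1 260.4] [[0.363 0.194 0.09 ]]
scene tall_bottle 0.8 [201.6, 231.9, 38.5, 78.4] 1919 [222.3 275.5] [[0.666 0.289 0.08 ]]
scene masking_tape 0.7 [363.3, 244.1, 40.7, 35.8] 956 [383.9 260.1] [[0.362 0.102 0.012]]
scene masking_tape 0.4 [320.3, 163.3, 26.0, 24.0] 411 [331.7 173.1] [[ 0.555 -0.298  0.012]]
scene tape_measure 0.67 [385.7, 159.6, 17.6, 24.3] 327 [391.9 169.4] [[ 0.362 -0.329  0.03 ]]
```

View pics/t1.png

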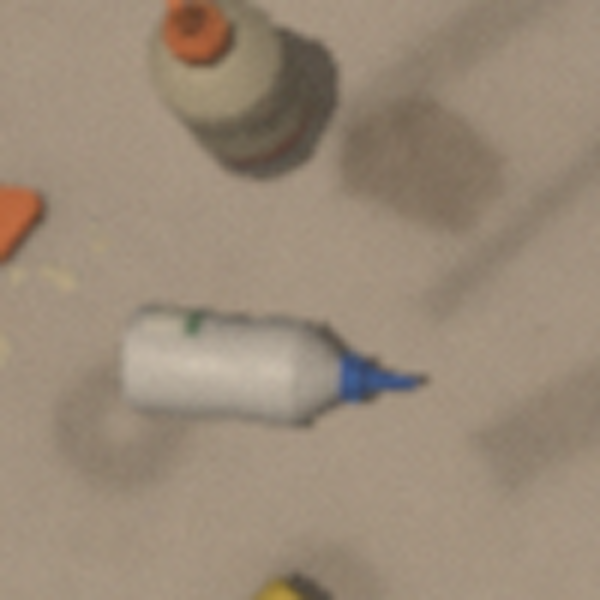

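View pics/t2.png

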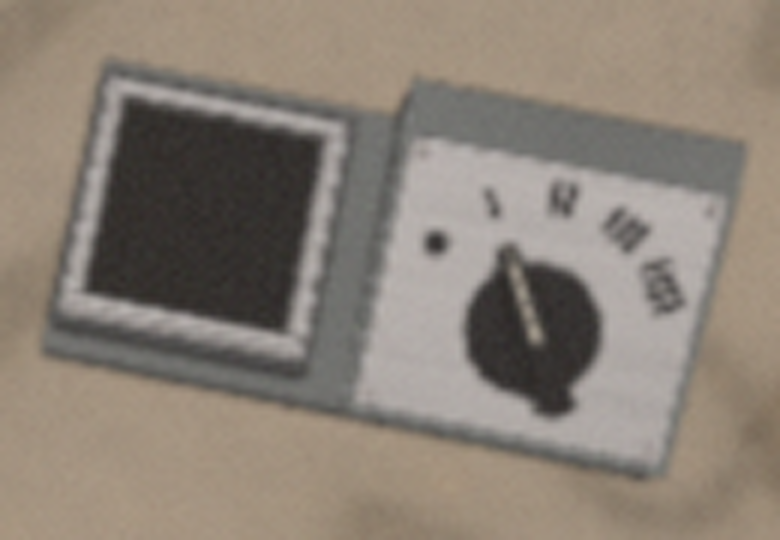

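View pics/s1.png

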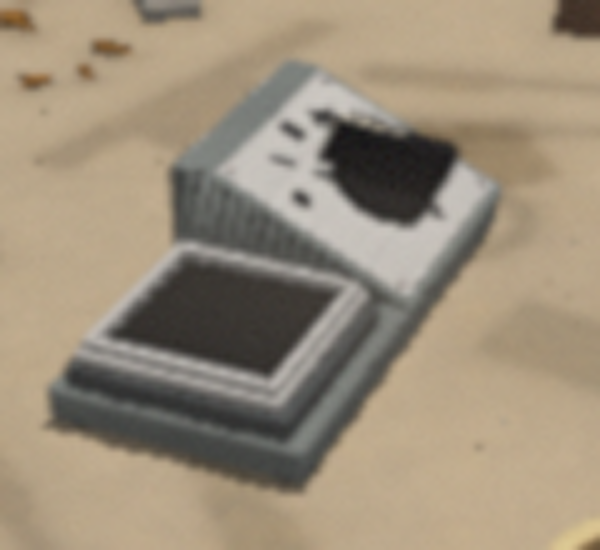

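The bottle lies with its nozzle toward the right in the top view (about -y). The knob pointer is at the one-bar mark, so it needs +1.047 rad. Next I'll fit poses.

```bash
cat > fitb.py <<'E'
from h import *
from scipy.optimize import minimize
def bpts(x,y,th):
    t=np.linspace(0,2*np.pi,25)[:-1]; P=[]
    b=np.array([np.cos(th),np.sin(th),0]); n=np.array([-np.sin(th),np.cos(th),0])
    for s,r in [(0,.026),(.085,.026),(.103,.012),(.105,.006),(.137,.003)]:
        P.append(np.array([x,y,.026])+s*b+r*(np.cos(t)[:,None]*n+np.sin(t)[:,None]*[0,0,1]))
    return P
def sil(c,P):
    m=np.zeros((1600,2560),np.uint8)
    for a,b in zip(P[:-1],P[1:]):
        q=(proj(c,np.r_[a,b])+.5)*4
        cv2.fillConvexPoly(m,cv2.convexHull(q.astype(np.float32)).round().astype(np.int32),1)
    return cv2.resize(m.astype(np.float32),(640,400),interpolation=cv2.INTER_AREA)
if __name__=="__main__":
    cs={k:ctrl.calibration(k) for k in("top","scene")}
    ms={"top":np.load("m_top_bottle_209.npy"),"scene":np.load("m_scene_bottle_266.npy")}
    for use in(["top"],["scene"],["top","scene"]):
        def cost(p):
            return sum(np.abs(sil(cs[k],bpts(*p))-ms[k]).sum()/ms[k].sum() for k in use)
        best=min((minimize(cost,[.55,.315,th],method="Nelder-Mead",options=dict(initial_simplex=[[.55,.315,th],[.56,.315,th],[.55,.33,th],[.55,.315,th+.15]])) for th in(-1.7,-1.5)),key=lambda r:r.fun)
        print(use,best.x.round(4),round(best.fun,3))
    for k in cs:
        c=cs[k]; Rm=R.from_rotvec(c['rvec']).as_matrix(); print(k,(-Rm.T@c['tvec']).round(3))
    # shaker
    cl=np.array([[105,75],[350,122],[415,78],[747,143]]); uv=(cl+.5)/6-.5+[305,135]
    W=lambda x,y,a,P:np.c_[x+np.cos(a)*P[:,0]-np.sin(a)*P[:,1],y+np.sin(a)*P[:,0]+np.cos(a)*P[:,1],P[:,2]]
    print(ray(cs['top'],uv[:2],.057).round(4),ray(cs['top'],uv[2:],.09).round(4))
    cl=np.array([[120,97],[325,140],[290,333],[85,290]]);uv=(cl+.5)/6-.5+[305,135]
    r=ray(cs['top'],uv,.057);print(r.round(4), r.mean(0), [np.linalg.norm(r[i]-r[i-1]).round(4) for i in range(4)])
    # knob bar: white line ends
    cl=np.array([[508,248],[540,343]]);uv=(cl+.5)/6-.5+[305,135];print(ray(cs['top'],uv,.11).round(4))
E
python3 fitb.py
```

```text
['top'] [ 0.5499  0.3264 -1.6746] 0.145
['scene'] [ 0.5484  0.3267 -1.6559] 0.096
['top', 'scene'] [ 0.5486  0.327  -1.6679] 0.246
top [0.315 0.007 1.147]
scene [0.376 0.771 0.581]
[[ 0.6624  0.0096  0.057 ]
 [ 0.6387 -0.1064  0.057 ]] [[ 0.6498 -0.1334  0.09  ]
 [ 0.6181 -0.2843  0.09  ]]
[[ 0.6515  0.0025  0.057 ]
 [ 0.6299 -0.0944  0.057 ]
 [ 0.5368 -0.0763  0.057 ]
 [ 0.5577  0.0192  0.057 ]] [ 0.59396889 -0.03725703  0.057     ] [np.float64(0.0953), np.float64(0.0993), np.float64(0.0948), np.float64(0.0977)]
[[ 0.5643 -0.17    0.11  ]
 [ 0.5211 -0.1826  0.11  ]]
```

```bash
cat >> h.py <<'E'
def cur():
    s=ctrl.get_state(); return R.from_rotvec(s['tool_rot']),np.array(s['position'])
def mk(y,z):
    y=np.array(y,float);z=np.array(z,float);z/=np.linalg.norm(z);y-=z*(y@z);y/=np.linalg.norm(y)
    return R.from_matrix(np.c_[np.cross(y,z),y,z])
def rel(Rt,pt,R0=None,p0=None):
    if R0 is None: R0,p0=cur()
    r=(R0.inv()*Rt).as_rotvec(); t=R0.inv().apply(np.array(pt)-p0)
    print([r.round(3).tolist(),t.round(4).tolist()],"deg",np.degrees(np.linalg.norm(r)).round(1),"mm",(1000*np.linalg.norm(t)).round(0))
def info():
    s=ctrl.get_state()
    print("t",round(s['time'],2),"q",s['joint_positions'].round(2),"p",s['position'].round(4),"F",s['ft_force'].round(1),"w",round(s['grip_width'],3)); Rm=R.from_rotvec(s['tool_rot']).as_matrix(); print("xyz axes",Rm.T.round(3).tolist())
E
python3 - <<'E'
from h import *
info()
c=ctrl.calibration("wrist"); R0,p0=cur(); Rc=R.from_rotvec(c['rvec']); o=-Rc.inv().apply(c['tvec'])
print("cam in tool",R0.inv().apply(o-p0).round(3), (Rc*R0).as_matrix().round(3))
Rd=mk([.3,-.95,0],[0,0,-1])
rel(R0,[.166,-.6,.40]); 
rel(mk([.98,-.2,0],[0,0,-1]),[.47,-.12,.37]); rel(mk([.7,-.7,0],[0,0,-1]),[.42,-.40,.40])
E
```

```text
t 0.85 q [ 1.33  0.32 -0.07  1.45  0.02  1.37 -0.06] p [ 0.1657 -0.6285  0.2366] F [-1.  -0.  -0.2] w 1.001
xyz axes [[0.967, 0.255, -0.0], [0.255, -0.967, 0.0], [-0.0, -0.0, -1.0]]
cam in tool [ 0.084  0.    -0.147] [[ 0.     1.     0.   ]
 [-0.952  0.    -0.305]
 [-0.305 -0.     0.952]]
[[0.0, 0.0, 0.0], [0.0076, -0.0275, -0.1634]] deg 0.0 mm 166.0
[[0.0, 0.0, -1.112], [0.4239, -0.4141, -0.1335]] deg 63.7 mm 607.0
[[0.0, 0.0, -0.528], [0.3042, -0.1561, -0.1634]] deg 30.2 mm 379.0
```

Request:
{"fn": "step_arm", "kwargs": {"plan": [[[0,0,0],[0.0,-0.005,-0.06],0],[[0,0,0],[0.0,-0.01,-0.12],0],[[0,0,-0.1],[0.03,-0.03,-0.15],0],[[0,0,-0.25],[0.09,-0.05,-0.16],0],[[0,0,-0.4],[0.15,-0.08,-0.16],0],[[0,0,-0.55],[0.21,-0.11,-0.16],0],[[0,0,-0.7],[0.27,-0.14,-0.16],0],[[0,0,-0.85],[0.33,-0.17,-0.15],0],[[0,0,-1.0],[0.39,-0.2,-0.14],0],[[0,0,-1.15],[0.44,-0.23,-0.13],0]]}}

```text
time: 2.1
position: [0.518, -0.3081, 0.3702]
tool_rot: [2.39, 2.038, -0.0]
ft_force: [1.0, 0.3, -0.1]
grip_width: 0.999
```

Run:
```python
from h import *
info()
im=ctrl.get_image("wrist"); cv2.imwrite("pics/w1.png",im[:,:,::-1])
rel(mk([.98,-.2,0],[0,0,-1]),[.54,-.25,.37]);
```

```text
t 2.1 q [ 0.87  0.22 -0.47  1.33  0.1   1.61  0.26] p [ 0.518  -0.3081  0.3702] F [ 1.   0.3 -0.1] w 0.999
xyz axes [[0.158, 0.987, -0.001], [0.987, -0.158, 0.001], [0.001, -0.001, -1.0]]
[[0.002, -0.008, 0.061], [0.0496, 0.009, -0.0013]] deg 3.5 mm 50.0
```

View pics/w1.png

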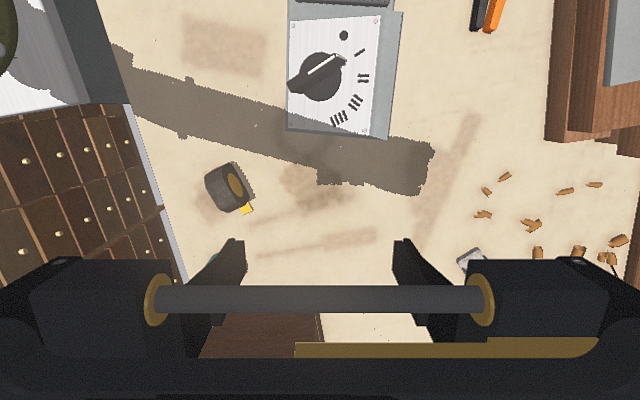

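The wrist view shows the console at px (290–400, 10–138), with the knob at (322,76) pointing to one bar. I'll move further along +y to see the plate too.

Request:
{"fn": "step_arm", "kwargs": {"plan": [[[0,0,0.03],[0.05,0,0],0],[[0,0,0.06],[0.1,0,0],0],[[0,0,0.06],[0.14,0.01,0],0],[[0,0,0.06],[0.16,0.01,0],0],[[0,0,0.06],[0.16,0.01,0],0],[[0,0,0.06],[0.16,0.01,0],0],[[0,0,0.06],[0.16,0.01,0],0],[[0,0,0.06],[0.16,0.01,0],0],[[0,0,0.06],[0.16,0.01,0],0],[[0,0,0.06],[0.16,0.01,0],0]]}}

```text
time: 3.4
position: [0.5526, -0.1533, 0.3701]
tool_rot: [2.455, 1.96, -0.0]
ft_force: [0.3, 0.1, -0.8]
grip_width: 1.004
```

Run:
```python
from h import *
import pickle
info()
c=ctrl.calibration("wrist"); im=ctrl.get_image("wrist"); cv2.imwrite("pics/w2.png",im[:,:,::-1]); pickle.dump(c,open("c2.pkl","wb"))
b=np.array([-.096,-.995,0]); t=np.cos(np.radians(40))*np.array([0,0,-1])-np.sin(np.radians(40))*b
```

```text
t 3.4 q [ 0.71  0.16 -0.56  1.4   0.09  1.6  -0.07] p [ 0.5526 -0.1533  0.3701] F [ 0.3  0.1 -0.8] w 1.004
xyz axes [[0.221, 0.975, -0.0], [0.975, -0.221, 0.0], [0.0, -0.0, -1.0]]
```

View pics/w2.png

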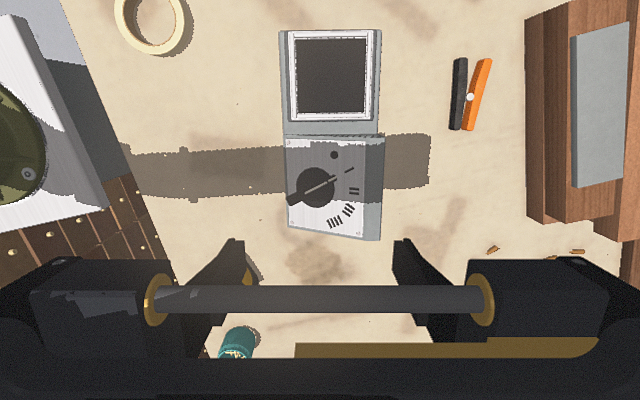

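Run:
```python
import cv2
im=cv2.imread("pics/w2.png")[22:247,270:395]
cv2.imwrite("pics/w2a.png",cv2.resize(im[:120],None,fx=5,fy=5,interpolation=cv2.INTER_CUBIC))
cv2.imwrite("pics/w2b.png",cv2.resize(im[105:],None,fx=5,fy=5,interpolation=cv2.INTER_CUBIC))
```

```text
(no output)
```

View pics/w2a.png

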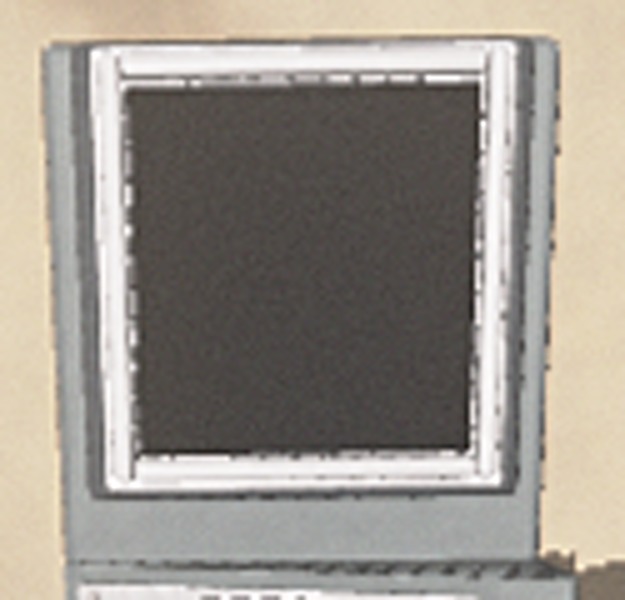

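View pics/w2b.png

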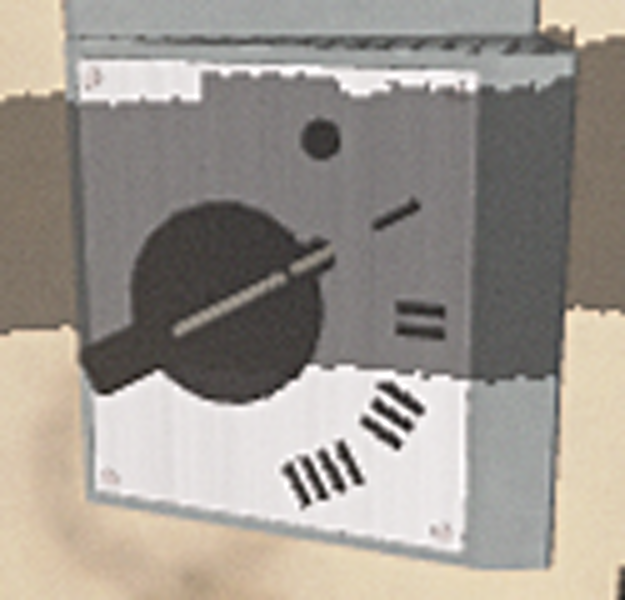

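```bash
cat > fits.py <<'E'
from h import *
import pickle
from scipy.optimize import least_squares
c=pickle.load(open("c2.pkl","rb")); ct=ctrl.calibration("top")
px=lambda cl,f,o:(np.array(cl,float)+.5)/f-.5+np.array(o)
rim=px([[92,47],[518,42],[502,488],[107,490]],5,[270,22])
W=lambda x,y,a,P:np.c_[x+np.cos(a)*P[:,0]-np.sin(a)*P[:,1],y+np.sin(a)*P[:,0]+np.cos(a)*P[:,1],P[:,2]]
h=.056
rc=np.array([[-h,h,.057],[h,h,.057],[h,-h,.057],[-h,-h,.057]])
f=lambda p:(proj(c,W(*p,rc))-rim).ravel()
r=least_squares(f,[.595,-.037,-.2]);print("plate",r.x.round(4),r.fun.round(2))
q=ray(c,rim,.057);print([np.linalg.norm(q[i]-q[i-1]).round(4) for i in range(4)])
mk5=px([[321,138],[397,214],[421,320],[393,415],[323,474]],5,[270,127])
mk5t=px([[435,243],[492,205],[562,200],[627,230],[662,290]],6,[305,135])
tl=np.radians(25)
u=np.array([np.cos(tl),0,np.sin(tl)]); n=np.array([-np.sin(tl),0,np.cos(tl)]); l=np.array([0,1.,0])
def P(ang,rad,ht): # ang clockwise from up-slope, facing panel
    return rad*(np.cos(ang)*u-np.sin(ang)*l)+ht*n
marks=np.array([P(a,.062,0) for a in np.radians([-60,-30,0,30,60])])
tip=np.array([P(np.radians(-30),.044,.044)]); tipo=px([[332,250]],5,[270,127])
def g(p,full=True):
    x,y,z,a=p
    M=W(x,y,a,marks)+[0,0,z]; T=W(x,y,a,tip)+[0,0,z]
    return np.r_[(proj(c,M)-mk5).ravel(),(proj(ct,M)-mk5t).ravel()*.8,(proj(c,T)-tipo).ravel()*.7]
k=least_squares(g,[.53,-.19,.06,-.2],loss="soft_l1");print("knob base",k.x.round(4));print(k.fun.reshape(-1,2).round(2).tolist())
x,y,z,a=k.x
A=W(0,0,a,np.array([n]))[0]; print("axis",A.round(4),"grip",(np.array([x,y,z])+.031*A).round(4))
print("knob in shaker-rel-plate",W(0,0,-r.x[2],np.array([[x-r.x[0],y-r.x[1],z]])).round(4))
E
python3 fits.py
```

```text
plate [ 0.5951 -0.0377 -0.2139] [ 0.95  1.01 -0.84  1.14 -1.06 -1.51  0.95 -1.17]
[np.float64(0.1149), np.float64(0.1143), np.float64(0.1155), np.float64(0.1151)]
knob base [ 0.5399 -0.1901  0.0498 -0.2106]
[[0.91, -0.56], [-0.12, 0.41], [-0.04, -0.01], [-0.03, -0.17], [0.28, -0.32], [-0.2, -0.11], [0.07, -0.03], [0.11, 0.1], [-0.29, 0.19], [-0.08, -0.22], [-6.03, 3.33]]
axis [-0.4133  0.0883  0.9063] grip [ 0.5271 -0.1873  0.0779]
knob in shaker-rel-plate [[-0.0216 -0.1606  0.0498]]
```

```bash
cat > tg.py <<'E'
from h import *
th=-1.668; b=np.array([np.cos(th),np.sin(th),0]); jaw=np.array([-b[1],b[0],0])
T=np.radians(40); t=np.cos(T)*np.array([0,0,-1])-np.sin(T)*b
Rg=mk(jaw,t); G=np.array([.5486,.327,.026])+.055*b+np.array([-.004,0,0]); pg=G+.005*t
if __name__=="__main__":
    info(); rel(Rg,pg-.15*t); rel(Rg,pg)
E
python3 tg.py
```

```text
t 3.45 q [ 0.71  0.16 -0.56  1.4   0.09  1.6  -0.07] p [ 0.5526 -0.1532  0.3701] F [0.3 0.3 0.1] w 1.001
xyz axes [[0.221, 0.975, -0.0], [0.975, -0.221, 0.0], [-0.0, -0.0, -1.0]]
[[0.044, 0.697, -0.121], [0.3195, -0.0954, 0.233]] deg 40.6 mm 407.0
[[0.044, 0.697, -0.121], [0.4152, -0.1075, 0.3479]] deg 40.6 mm 552.0
```

Request:
{"fn": "step_arm", "kwargs": {"plan": [[[0,0.05,-0.02],[0.05,-0.015,0.01],0],[[0,0.15,-0.04],[0.1,-0.03,0.02],0],[[0.01,0.25,-0.06],[0.15,-0.045,0.06],0],[[0.02,0.4,-0.08],[0.19,-0.06,0.1],0],[[0.03,0.55,-0.1],[0.23,-0.075,0.14],0],[[0.044,0.697,-0.12],[0.27,-0.09,0.18],0],[[0.044,0.697,-0.12],[0.3,-0.095,0.215],0],[[0.044,0.697,-0.12],[0.319,-0.095,0.233],0],[[0.044,0.697,-0.12],[0.319,-0.095,0.233],0],[[0.044,0.697,-0.12],[0.319,-0.095,0.233],0]]}}

```text
time: 4.7
position: [0.5313, 0.1781, 0.1379]
tool_rot: [-1.917, -1.737, -0.698]
ft_force: [0.0, -1.3, 0.3]
grip_width: 1.001
```

Run:
```python
from tg import *
import pickle
info(); rel(Rg,pg)
c=ctrl.calibration("wrist"); im=ctrl.get_image("wrist"); 
pickle.dump(c,open("c3.pkl","wb"))
from fitb import *
im=im.copy()
for P in bpts(.5486,.327,-1.668):
    for p in proj(c,P): cv2.circle(im,tuple(int(round(v)) for v in p),1,(255,0,0),-1)
cv2.imwrite("pics/w3.png",im[:,:,::-1])
for d in ctrl.cut_out("wrist","bottle"): print(d['score'],d['rect']); np.save("m_w3_%d.npy"%d['rect'][0],d['pixels'])
```

```text
t 4.7 q [ 0.68  0.27 -0.7   1.97 -0.64  0.99  0.27] p [0.5313 0.1781 0.1379] F [ 0.  -1.3  0.3] w 1.001
xyz axes [[0.075, 0.763, 0.642], [0.995, -0.098, 0.001], [0.064, 0.639, -0.766]]
[[0.002, 0.001, -0.0], [0.0006, -0.0014, 0.1514]] deg 0.1 mm 151.0
0.85 [113.5, 157.8, 107.5, 98.8]
0.79 [295.9, 130.2, 50.1, 144.1]
```

View pics/w3.png

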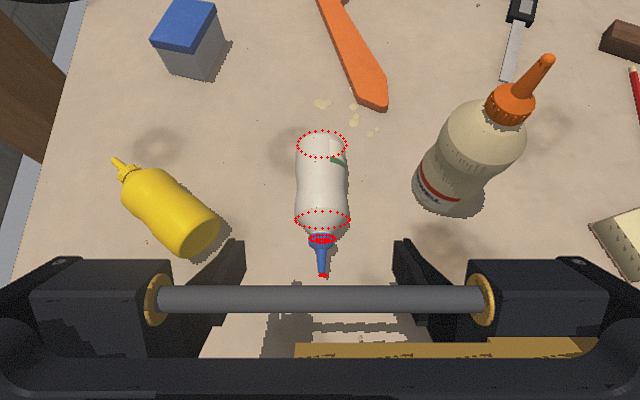

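The overlay matches the white bottle at (322,200). I'll descend along the tool axis and grip.

Request:
{"fn": "step_arm", "kwargs": {"plan": [[[0,0,0],[0,-0.001,0.045],0],[[0,0,0],[0,-0.001,0.09],0],[[0,0,0],[0,-0.001,0.125],0],[[0,0,0],[0,-0.001,0.15],0],[[0,0,0],[0,-0.001,0.151],0],[[0,0,0],[0,-0.001,0.151],60],[[0,0,0],[0,-0.001,0.151],100],[[0,0,0],[0,-0.001,0.151],140],[[0,0,0],[0,-0.001,0.151],200],[[0,0,0],[0,-0.001,0.151],255]], "squeeze": 20}}

```text
time: 6.05
position: [0.5396, 0.2753, 0.0217]
tool_rot: [-1.917, -1.737, -0.698]
ft_force: [-0.4, -0.9, 1.4]
grip_width: 0.58
```

Run:
```python
from tg import *
info()
im=ctrl.get_image("wrist"); cv2.imwrite("pics/w4.png",im[:,:,::-1])
```

```text
t 6.05 q [ 0.48  0.51 -0.71  2.   -0.61  0.65  0.24] p [0.5396 0.2753 0.0217] F [-0.4 -0.9  1.4] w 0.58
xyz axes [[0.075, 0.763, 0.642], [0.995, -0.099, 0.001], [0.064, 0.639, -0.766]]
```

View pics/w4.png

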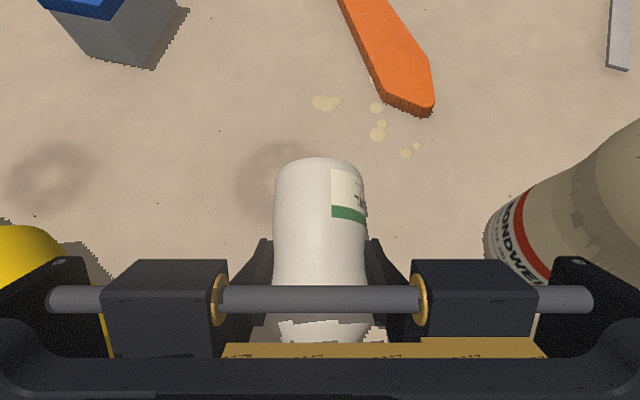

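The bottle is gripped (opening 0.58 × 87 ≈ 50 mm). I'll lift it back along the tool and start rotating it upright.

Request:
{"fn": "step_arm", "kwargs": {"plan": [[[0,0,0],[0,0,-0.03],255],[[0,0,0],[0,0,-0.07],255],[[0,0,0],[0,0,-0.11],255],[[0,-0.12,0],[0.02,0,-0.15],255],[[0,-0.26,0],[0.04,0,-0.19],255],[[0,-0.42,0],[0.065,0,-0.225],255],[[0,-0.58,0],[0.065,0,-0.225],255],[[0,-0.74,0],[0.065,0,-0.225],255],[[0,-0.9,0],[0.065,0,-0.225],255],[[0,-1.05,0],[0.065,0,-0.225],255]]}}

```text
time: 7.35
position: [0.5294, 0.1817, 0.2356]
tool_rot: [2.131, 1.933, -0.385]
ft_force: [-1.3, -0.5, -2.3]
grip_width: 0.58
```

Run:
```python
from tg import *
info()
for az in (-95.5,-75,-60):
    h=np.array([np.cos(np.radians(az)),np.sin(np.radians(az)),0]); tf=np.cos(T)*h-np.sin(T)*np.array([0,0,1])
    Rf=mk([-h[1],h[0],0],tf); g=np.array([.595,-.038,.05+.055]); print(az); rel(Rf,g+.005*tf+[0,0,.1]);
```

```text
t 7.35 q [ 0.02  0.36 -0.73  1.54  0.48  1.61 -0.85] p [0.5294 0.1817 0.2356] F [-1.3 -0.5 -2.3] w 0.58
xyz axes [[0.091, 0.932, -0.35], [0.995, -0.097, -0.0], [-0.034, -0.348, -0.937]]
-95.5
[[-0.001, -0.516, -0.001], [-0.1907, 0.0866, 0.1072]] deg 29.5 mm 235.0
-75
[[-0.21, -0.51, -0.297], [-0.1904, 0.088, 0.1071]] deg 35.9 mm 236.0
-60
[[-0.362, -0.499, -0.513], [-0.19, 0.0888, 0.1069]] deg 45.9 mm 235.0
```

Request:
{"fn": "step_arm", "kwargs": {"plan": [[[0,-0.12,0],[-0.02,0.01,0.0],255],[[0,-0.24,0],[-0.05,0.025,0.02],255],[[0,-0.36,0],[-0.085,0.04,0.04],255],[[0,-0.46,0],[-0.12,0.055,0.06],255],[[0,-0.516,0],[-0.155,0.07,0.08],255],[[0,-0.516,0],[-0.18,0.08,0.1],255],[[0,-0.516,0],[-0.191,0.087,0.107],255],[[0,-0.516,0],[-0.191,0.087,0.107],255],[[0,-0.516,0],[-0.191,0.087,0.107],255],[[0,-0.516,0],[-0.191,0.087,0.107],255]]}}

```text
time: 8.6
position: [0.5954, -0.0405, 0.2013]
tool_rot: [1.798, 1.635, -0.832]
ft_force: [-0.0, -0.2, -1.7]
grip_width: 0.579
```

Run:
```python
from tg import *
info()
for n in ("scene","top","wrist"):
    im=ctrl.get_image(n); cv2.imwrite(f"pics/{n}5.png",im[:,:,::-1])
    if n=="scene": cv2.imwrite("pics/scene5z.png",cv2.resize(im[60:260,220:420],None,fx=3,fy=3,interpolation=cv2.INTER_CUBIC)[:,:,::-1])
```

```text
t 8.6 q [ 0.01  0.52 -0.53  1.58  0.93  1.72 -0.79] p [ 0.5954 -0.0405  0.2013] F [-0.  -0.2 -1.7] w 0.579
xyz axes [[0.062, 0.644, -0.762], [0.995, -0.095, 0.0], [-0.073, -0.759, -0.647]]
```

View pics/scene5z.png

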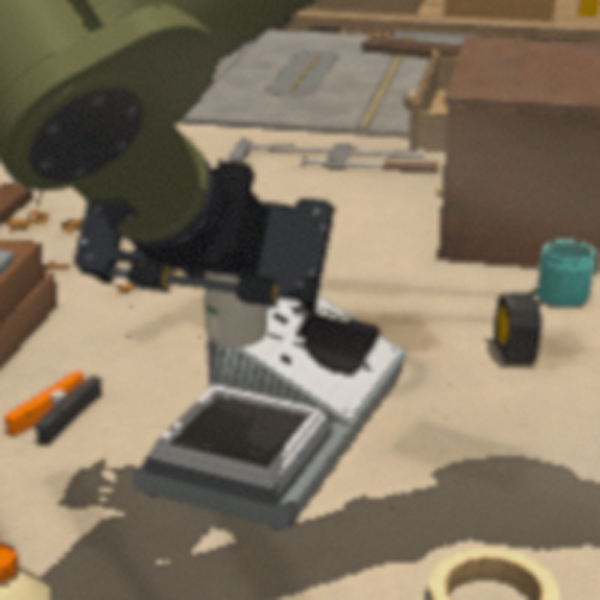

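View pics/wrist5.png

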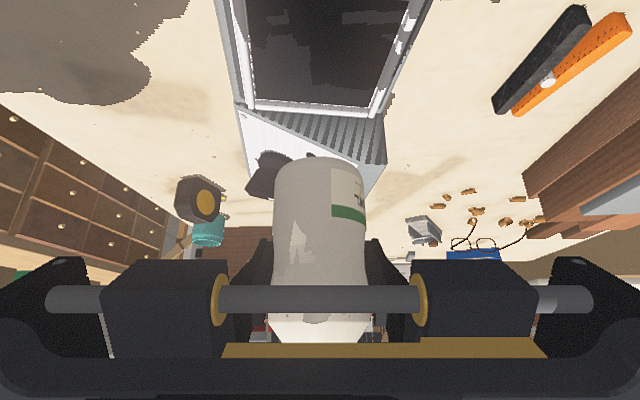

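View pics/top5.png

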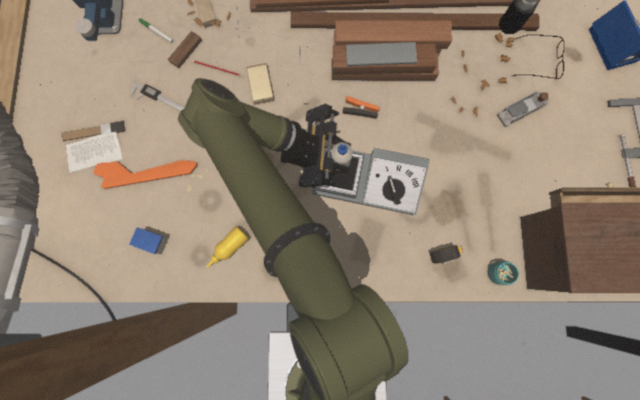

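The bottle is held upright above the plate (top px ~(341,150)). I'll lower it to about 4 mm above the plate.

Request:
{"fn": "step_arm", "kwargs": {"plan": [[[0,0,0],[0.015,0,0.013],255],[[0,0,0],[0.03,0,0.026],255],[[0,0,0],[0.045,0,0.039],255],[[0,0,0],[0.055,0,0.047],255],[[0,0,0],[0.063,0,0.0535],255],[[0,0,0],[0.068,0,0.058],255],[[0,0,0],[0.071,0,0.0605],255],[[0,0,0],[0.0725,0,0.0615],255],[[0,0,0],[0.0725,0,0.0615],255],[[0,0,0],[0.0725,0,0.0615],255]]}}

```text
time: 10.0
position: [0.5953, -0.0424, 0.1063]
tool_rot: [1.8, 1.632, -0.834]
ft_force: [-0.2, -0.1, -2.0]
grip_width: 0.575
```

Run:
```python
from tg import *
info()
im=ctrl.get_image("scene"); cv2.imwrite("pics/scene6z.png",cv2.resize(im[120:240,240:360],None,fx=5,fy=5,interpolation=cv2.INTER_CUBIC)[:,:,::-1])
```

```text
t 10.0 q [-0.    0.63 -0.51  1.63  0.96  1.63 -0.91] p [ 0.5953 -0.0424  0.1063] F [-0.2 -0.1 -2. ] w 0.575
xyz axes [[0.063, 0.643, -0.763], [0.995, -0.098, 0.0], [-0.074, -0.759, -0.646]]
```

View pics/scene6z.png

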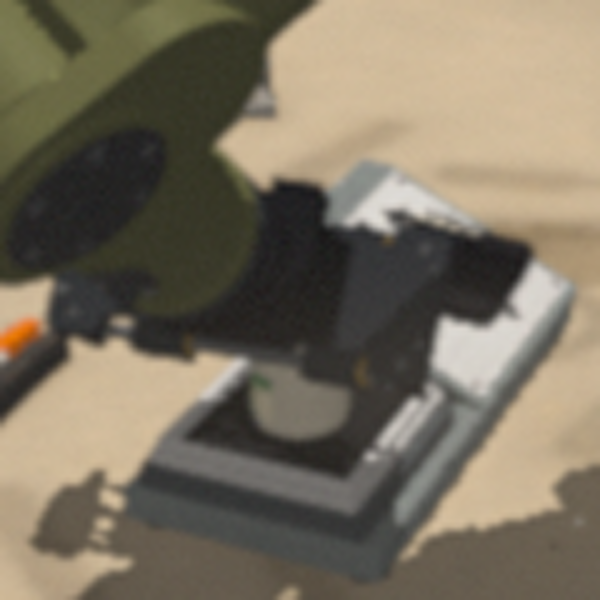

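The bottle is over the middle of the plate, inside the rim. I'll lower it in 1 mm steps and watch the force.

Request:
{"fn": "step_arm", "kwargs": {"plan": [[[0,0,0],[0.0008,0,0.0006],255],[[0,0,0],[0.0015,0,0.0013],255],[[0,0,0],[0.0023,0,0.0019],255],[[0,0,0],[0.003,0,0.0026],255],[[0,0,0],[0.003,0,0.0026],255],[[0,0,0],[0.003,0,0.0026],255],[[0,0,0],[0.003,0,0.0026],255],[[0,0,0],[0.003,0,0.0026],255],[[0,0,0],[0.003,0,0.0026],255],[[0,0,0],[0.003,0,0.0026],255]]}}

```text
time: 11.3
position: [0.5951, -0.0427, 0.1036]
tool_rot: [1.799, 1.63, -0.836]
ft_force: [-2.0, 1.2, 5.9]
grip_width: 0.58
```

Contact: the force went from -2 to +6 N. Releasing.

Request:
{"fn": "step_arm", "kwargs": {"plan": [[[0,0,0],[-0.0004,0,-0.0003],105],[[0,0,0],[-0.0004,0,-0.0003],100],[[0,0,0],[-0.0004,0,-0.0003],90],[[0,0,0],[-0.0004,0,-0.0003],70],[[0,0,0],[-0.0004,0,-0.0003],40],[[0,0,0],[-0.0004,0,-0.0003],10],[[0,0,0],[-0.0004,0,-0.0003],0],[[0,0,0],[-0.0004,0,-0.0003],0],[[0,0,0],[-0.0004,0,-0.0003],0],[[0,0,0],[-0.0004,0,-0.0003],0]]}}

```text
time: 12.55
position: [0.5952, -0.0425, 0.1025]
tool_rot: [1.8, 1.632, -0.835]
ft_force: [-0.9, 0.9, -0.6]
grip_width: 0.995
```

Run:
```python
from tg import *
info()
im=ctrl.get_image("wrist"); cv2.imwrite("pics/w7.png",im[:,:,::-1])
im=ctrl.get_image("scene"); cv2.imwrite("pics/scene7z.png",cv2.resize(im[120:240,240:360],None,fx=5,fy=5,interpolation=cv2.INTER_CUBIC)[:,:,::-1])
```

```text
t 12.55 q [-0.    0.64 -0.51  1.63  0.96  1.62 -0.91] p [ 0.5952 -0.0425  0.1025] F [-0.9  0.9 -0.6] w 0.995
xyz axes [[0.063, 0.643, -0.763], [0.995, -0.098, -0.0], [-0.075, -0.759, -0.646]]
```

View pics/w7.png

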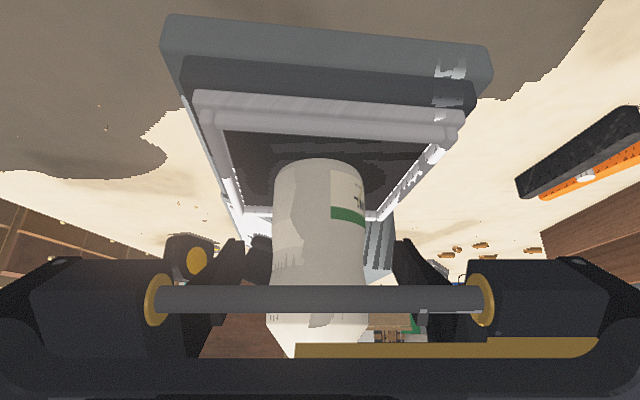

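View pics/scene7z.png

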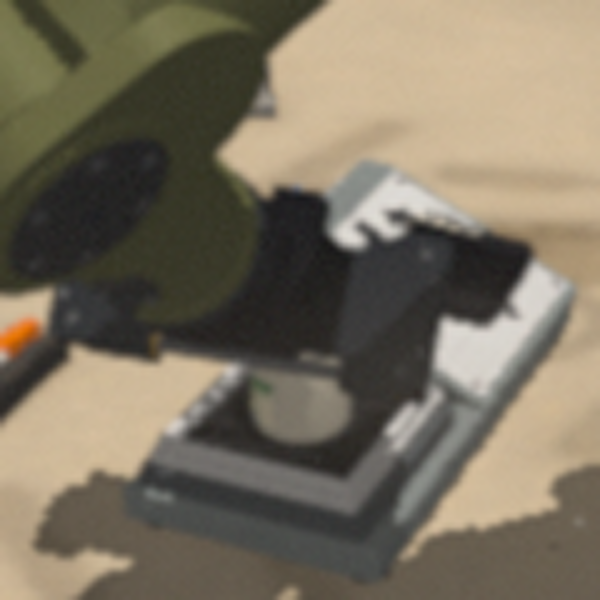

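Released and standing. I'll retract straight back along the tool.

Request:
{"fn": "step_arm", "kwargs": {"plan": [[[0,0,0],[0,0,-0.02],0],[[0,0,0],[0,0,-0.045],0],[[0,0,0],[0,0,-0.075],0],[[0,0,0],[0,0,-0.11],0],[[0,0,0],[0,0,-0.15],0],[[0,0,0],[-0.04,0,-0.18],0],[[0,0.1,0],[-0.08,0,-0.2],0],[[0,0.2,0],[-0.12,0,-0.22],0],[[0,0.3,0],[-0.16,0,-0.24],0],[[0,0.4,0],[-0.19,0,-0.26],0]]}}

```text
time: 13.9
position: [0.6022, 0.0337, 0.4191]
tool_rot: [2.064, 1.873, -0.485]
ft_force: [0.2, -0.6, -0.7]
grip_width: 0.999
```

Run:
```python
from tg import *
info()
for n in ("scene","top","wrist"):
    im=ctrl.get_image(n); cv2.imwrite(f"pics/{n}8.png",im[:,:,::-1])
    if n=="scene": cv2.imwrite("pics/scene8z.png",cv2.resize(im[100:240,230:370],None,fx=4,fy=4,interpolation=cv2.INTER_CUBIC)[:,:,::-1])
```

```text
t 13.9 q [ 0.11  0.35 -0.63  1.19  0.62  1.9  -0.48] p [0.6022 0.0337 0.4191] F [ 0.2 -0.6 -0.7] w 0.999
xyz axes [[0.087, 0.89, -0.448], [0.995, -0.096, 0.003], [-0.041, -0.446, -0.894]]
```

View pics/scene8z.png

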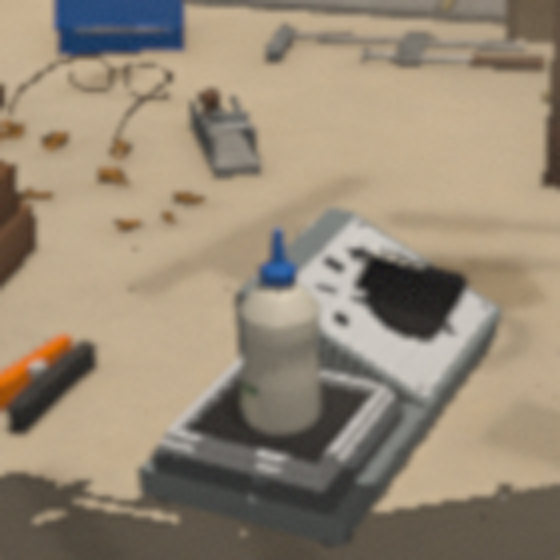

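View pics/wrist8.png

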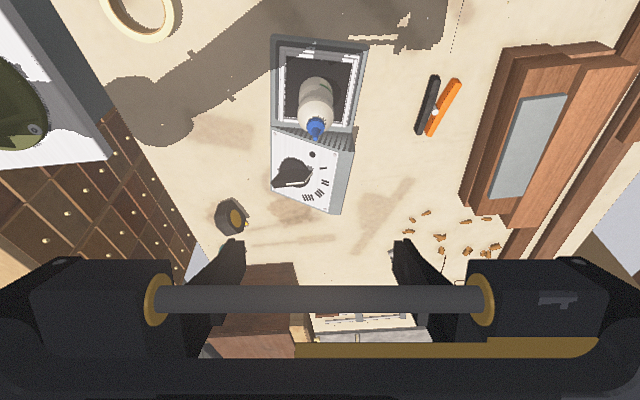

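The bottle stands upright inside the rim (scene crop ~(282,360)), and the knob still points to one bar. Next is the knob.

```bash
cat > kn.py <<'E'
from h import *
Kb=np.array([.5399,-.1901,.0498]); A=np.array([-.4133,.0883,.9063]); A/=np.linalg.norm(A)
a=-.2106; tl=np.radians(25)
u=np.array([np.cos(a)*np.cos(tl),np.sin(a)*np.cos(tl),np.sin(tl)]); l=np.cross(A,u)
def bar(deg): d=np.radians(deg); return np.cos(d)*u-np.sin(d)*l
def Rk(deg): # x_tool along bar, z=-A
    return mk(np.cross(-A,bar(deg)),-A)
if __name__=="__main__":
    info(); print(u,l,Rk(-30).as_matrix().T.round(2).tolist())
    rel(Rk(-30),[.50,-.16,.33]); rel(Rk(-30),Kb+.12*A); rel(Rk(-30),Kb+.03*A)
E
python3 kn.py
```

```text
t 14.05 q [ 0.11  0.35 -0.63  1.19  0.62  1.9  -0.49] p [0.6029 0.0325 0.4202] F [-0.8 -0.4 -0.5] w 0.998
xyz axes [[0.092, 0.889, -0.449], [0.995, -0.1, 0.007], [-0.039, -0.447, -0.894]]
[ 0.88628352 -0.18946063  0.42261826] [2.09026048e-01 9.77910072e-01 4.52459049e-05] [[0.87, 0.32, 0.37], [0.26, -0.94, 0.21], [0.41, -0.09, -0.91]]
[[-0.134, 0.611, 1.222], [-0.1401, -0.0838, 0.1707]] deg 78.6 mm 236.0
[[-0.134, 0.611, 1.222], [-0.0814, -0.0926, 0.3329]] deg 78.6 mm 355.0
[[-0.134, 0.611, 1.222], [-0.0484, -0.0554, 0.408]] deg 78.6 mm 415.0
```

Request:
{"fn": "step_arm", "kwargs": {"plan": [[[-0.015,0.07,0.14],[-0.018,-0.01,0.021],0],[[-0.03,0.14,0.28],[-0.035,-0.021,0.043],0],[[-0.046,0.21,0.42],[-0.053,-0.031,0.064],0],[[-0.061,0.28,0.56],[-0.07,-0.042,0.085],0],[[-0.077,0.35,0.7],[-0.088,-0.053,0.107],0],[[-0.092,0.42,0.84],[-0.105,-0.063,0.128],0],[[-0.107,0.49,0.98],[-0.123,-0.074,0.15],0],[[-0.122,0.56,1.12],[-0.14,-0.084,0.171],0],[[-0.134,0.611,1.222],[-0.14,-0.084,0.171],0],[[-0.134,0.611,1.222],[-0.125,-0.086,0.21],0]]}}

```text
time: 15.3
position: [0.4977, -0.1637, 0.2862]
tool_rot: [2.886, 0.46, 0.6]
ft_force: [-0.7, -0.3, -0.7]
grip_width: 1.001
```

```bash
python3 kn.py
python3 - <<'E'
from kn import *
c=ctrl.calibration("wrist"); im=ctrl.get_image("wrist").copy()
for P in (Kb,Kb+.044*A+.044*bar(-30),Kb+.044*A-.034*bar(-30),Kb+.062*bar(30),Kb+.062*bar(-60)):
    p=proj(c,P)[0]; cv2.circle(im,(int(p[0]),int(p[1])),3,(255,0,0),1)
cv2.imwrite("pics/w9.png",im[:,:,::-1])
E
```

```text
t 15.3 q [ 0.62 -0.28 -0.27  2.02 -0.16  0.96 -0.85] p [ 0.4977 -0.1637  0.2862] F [-0.7 -0.3 -0.7] w 1.001
xyz axes [[0.872, 0.328, 0.363], [0.265, -0.94, 0.214], [0.411, -0.09, -0.907]]
[ 0.88628352 -0.18946063  0.42261826] [2.09026048e-01 9.77910072e-01 4.52459049e-05] [[0.87, 0.32, 0.37], [0.26, -0.94, 0.21], [0.41, -0.09, -0.91]]
[[0.001, 0.003, 0.004], [0.0191, 0.0065, -0.0391]] deg 0.3 mm 44.0
[[0.001, 0.003, 0.004], [-0.0579, -0.0143, 0.1142]] deg 0.3 mm 129.0
[[0.001, 0.003, 0.004], [-0.0577, -0.0144, 0.2042]] deg 0.3 mm 213.0
```

View pics/w9.png

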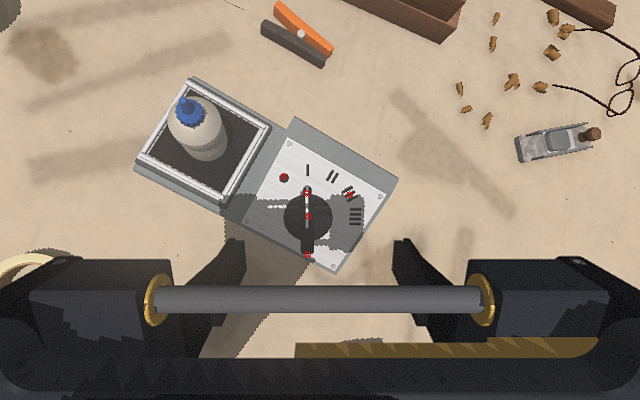

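The overlay points (red) land on the knob's axis, bar ends and marks at (308,216), (306,192) and (348,192). I'll go to the pre-grasp on the axis.

Request:
{"fn": "step_arm", "kwargs": {"plan": [[[0,0,0],[-0.01,-0.003,0.02],0],[[0,0,0],[-0.02,-0.005,0.04],0],[[0,0,0],[-0.03,-0.007,0.06],0],[[0,0,0],[-0.04,-0.01,0.08],0],[[0,0,0],[-0.05,-0.012,0.1],0],[[0,0,0],[-0.058,-0.014,0.114],0],[[0,0,0],[-0.058,-0.014,0.114],0],[[0,0,0],[-0.058,-0.014,0.114],0],[[0,0,0],[-0.058,-0.014,0.114],0],[[0,0,0],[-0.058,-0.014,0.114],0]]}}

```text
time: 16.6
position: [0.4892, -0.1802, 0.1578]
tool_rot: [2.889, 0.46, 0.596]
ft_force: [0.2, 0.5, 0.2]
grip_width: 0.999
```

```bash
python3 kn.py
```

```text
t 16.6 q [ 0.63 -0.18 -0.27  2.21 -0.17  0.68 -0.79] p [ 0.4892 -0.1802  0.1578] F [0.2 0.5 0.2] w 0.999
xyz axes [[0.874, 0.327, 0.36], [0.265, -0.941, 0.212], [0.408, -0.089, -0.909]]
[ 0.88628352 -0.18946063  0.42261826] [2.09026048e-01 9.77910072e-01 4.52459049e-05] [[0.87, 0.32, 0.37], [0.26, -0.94, 0.21], [0.41, -0.09, -0.91]]
[[-0.001, 0.006, 0.003], [0.078, 0.0203, -0.1538]] deg 0.4 mm 174.0
[[-0.001, 0.006, 0.003], [0.0014, -0.0002, -0.0003]] deg 0.4 mm 1.0
[[-0.001, 0.006, 0.003], [0.0019, -0.0001, 0.0897]] deg 0.4 mm 90.0
```

Request:
{"fn": "step_arm", "kwargs": {"plan": [[[0,0,0],[0.001,0,0.025],0],[[0,0.003,0],[0.001,0,0.05],0],[[0,0.006,0],[0.002,0,0.07],0],[[0,0.006,0],[0.002,0,0.085],0],[[0,0.006,0],[0.002,0,0.09],0],[[0,0.006,0],[0.002,0,0.09],0],[[0,0.006,0],[0.002,0,0.09],100],[[0,0.006,0],[0.002,0,0.09],180],[[0,0.006,0],[0.002,0,0.09],255],[[0,0.006,0],[0.002,0,0.09],255]], "squeeze": 40}}

```text
time: 17.85
position: [0.5275, -0.1878, 0.0765]
tool_rot: [2.888, 0.46, 0.604]
ft_force: [0.0, -0.3, 0.6]
grip_width: 0.631
```

```bash
python3 kn.py
python3 - <<'E'
from kn import *
im=ctrl.get_image("wrist"); cv2.imwrite("pics/w10.png",im[:,:,::-1])
E
```

```text
t 17.85 q [ 0.62  0.03 -0.29  2.21 -0.09  0.47 -0.86] p [ 0.5275 -0.1878  0.0765] F [ 0.  -0.3  0.6] w 0.631
xyz axes [[0.871, 0.328, 0.365], [0.265, -0.941, 0.212], [0.413, -0.088, -0.906]]
[ 0.88628352 -0.18946063  0.42261826] [2.09026048e-01 9.77910072e-01 4.52459049e-05] [[0.87, 0.32, 0.37], [0.26, -0.94, 0.21], [0.41, -0.09, -0.91]]
[[-0.001, 0.0, 0.003], [0.0778, 0.0202, -0.2436]] deg 0.2 mm 257.0
[[-0.001, 0.0, 0.003], [0.0003, -0.0003, -0.0905]] deg 0.2 mm 91.0
[[-0.001, 0.0, 0.003], [0.0003, -0.0002, -0.0005]] deg 0.2 mm 1.0
```

View pics/w10.png

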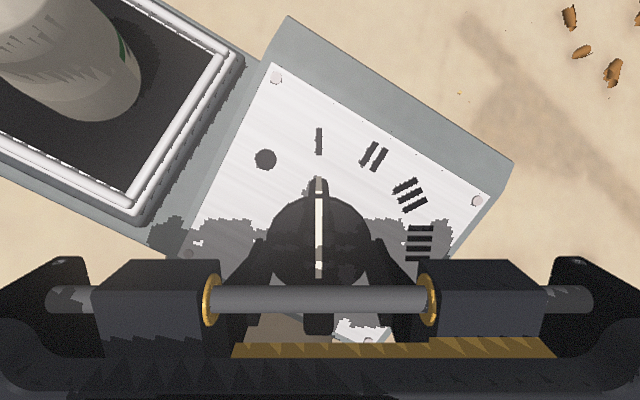

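The pointer line is centred at px (318,230), pointing to one bar, and the fingers are still closing. I'll let them finish.

Request:
{"fn": "step_arm", "kwargs": {"plan": [[[0,0,0],[0,0,0],255],[[0,0,0],[0,0,0],255],[[0,0,0],[0,0,0],255],[[0,0,0],[0,0,0],255],[[0,0,0],[0,0,0],255],[[0,0,0],[0,0,0],255],[[0,0,0],[0,0,0],255],[[0,0,0],[0,0,0],255],[[0,0,0],[0,0,0],255],[[0,0,0],[0,0,0],255]], "squeeze": 40}}

```text
time: 19.15
position: [0.5275, -0.1877, 0.0764]
tool_rot: [2.888, 0.46, 0.604]
ft_force: [-2.5, -0.8, 4.7]
grip_width: 0.181
```

Gripped at 16 mm, the bar's width. I'll turn it 60° clockwise, which is + about tool z.

Request:
{"fn": "step_arm", "kwargs": {"plan": [[[0,0,0.12],[0,0,0],255],[[0,0,0.24],[0,0,0],255],[[0,0,0.36],[0,0,0],255],[[0,0,0.48],[0,0,0],255],[[0,0,0.6],[0,0,0],255],[[0,0,0.72],[0,0,0],255],[[0,0,0.84],[0,0,0],255],[[0,0,0.96],[0,0,0],255],[[0,0,1.05],[0,0,0],255],[[0,0,1.05],[0,0,0],255]]}}

```text
time: 20.4
position: [0.5281, -0.1847, 0.0764]
tool_rot: [-2.802, 1.073, -0.654]
ft_force: [-1.6, 5.3, 7.8]
grip_width: 0.18
```

Run:
```python
from kn import *
info(); rel(Rk(30),Kb+.03*A); print(ctrl.get_state()['torque'])
im=ctrl.get_image("wrist"); cv2.imwrite("pics/w11.png",im[:,:,::-1])
im=ctrl.get_image("top"); cv2.imwrite("pics/top11.png",im[:,:,::-1])
```

```text
t 20.4 q [ 0.58  0.03 -0.26  2.21 -0.09  0.47 -1.91] p [ 0.5281 -0.1847  0.0764] F [-1.6  5.3  7.8] w 0.18
xyz axes [[0.665, -0.652, 0.363], [-0.622, -0.754, -0.213], [0.413, -0.084, -0.907]]
[[-0.003, 0.003, 0.002], [0.0016, 0.0024, -0.0006]] deg 0.3 mm 3.0
[1.21425774 0.17108218 0.56367763]
```

View pics/w11.png

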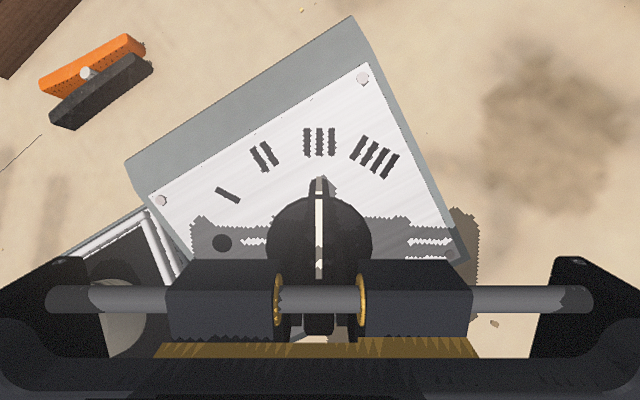

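View pics/top11.png

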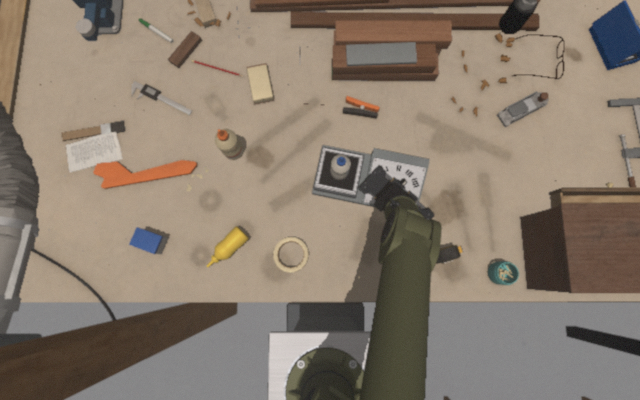

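The pointer is lined up with the three-bar mark (319,142). I'll open and retract along the axis.

Request:
{"fn": "step_arm", "kwargs": {"plan": [[[0,0,0],[0,0,0],180],[[0,0,0],[0,0,0],120],[[0,0,0],[0,0,0],100],[[0,0,0],[0,0,0],100],[[0,0,0],[0,0,0],100],[[0,0,0],[0,0,-0.02],100],[[0,0,0],[0,0,-0.05],100],[[0,0,0],[0,0,-0.085],100],[[0,0,0],[0,0,-0.12],100],[[0,0,0],[0.03,0,-0.15],100]]}}

```text
time: 21.75
position: [0.4834, -0.1921, 0.2222]
tool_rot: [-2.805, 1.074, -0.649]
ft_force: [0.4, 0.2, 0.7]
grip_width: 0.606
```

Run:
```python
from kn import *
info()
c=ctrl.calibration("wrist");im=ctrl.get_image("wrist").copy()
for P in (Kb+.044*A+.044*bar(30),Kb+.044*A-.034*bar(30),Kb+.062*bar(30)):
    p=proj(c,P)[0]; cv2.circle(im,(int(p[0]),int(p[1])),4,(255,0,0),1)
cv2.imwrite("pics/w12.png",im[:,:,::-1])
```

```text
t 21.75 q [ 0.62 -0.24 -0.21  2.12 -0.18  0.84 -1.81] p [ 0.4834 -0.1921  0.2222] F [0.4 0.2 0.7] w 0.606
xyz axes [[0.667, -0.652, 0.361], [-0.623, -0.753, -0.21], [0.409, -0.085, -0.909]]
```

View pics/w12.png

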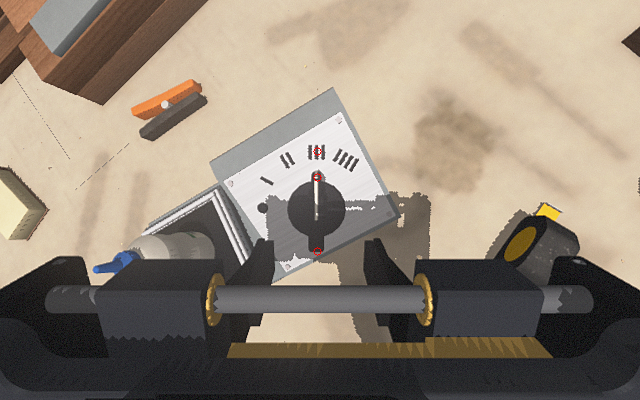

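The pointer sits on the three-bar mark (317,176 against the mark at 318,153). Last, I'll check the bottle's position and tilt.

Run:
```python
from h import *
for n in ("scene","top"):
    im=ctrl.get_image(n).copy(); c=ctrl.calibration(n)
    for d in ctrl.cut_out(n,"bottle")[:4]: print(n,d['score'],d['rect'])
    t=np.linspace(0,2*np.pi,24)
    k=[4]; s=(slice(100,240),slice(230,370)) if n=="scene" else (slice(130,230),slice(300,440))
    big=cv2.resize(im[s],None,fx=4,fy=4,interpolation=cv2.INTER_CUBIC)
    for z,r in((.05,.026),(.135,.026),(.187,.003)):
        for p in proj(c,np.c_[.5955+r*np.cos(t),-.038+r*np.sin(t),z+0*t]):
            q=(p-[s[1].start,s[0].start]+.5)*4; cv2.circle(big,(int(q[0]),int(q[1])),1,(255,0,0),-1)
    cv2.imwrite(f"pics/{n}13.png",big[:,:,::-1])
```

```text
scene 0.83 [286.5, 156.9, 22.3, 51.7]
scene 0.83 [338.5, 285.6, 58.2, 56.4]
top 0.85 [210.6, 225.1, 41.8, 39.3]
top 0.83 [329.4, 154.6, 21.8, 25.1]
```

View pics/scene13.png

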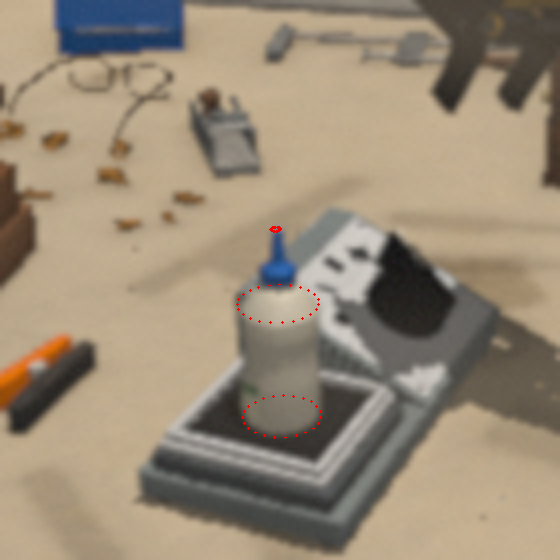

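View pics/top13.png

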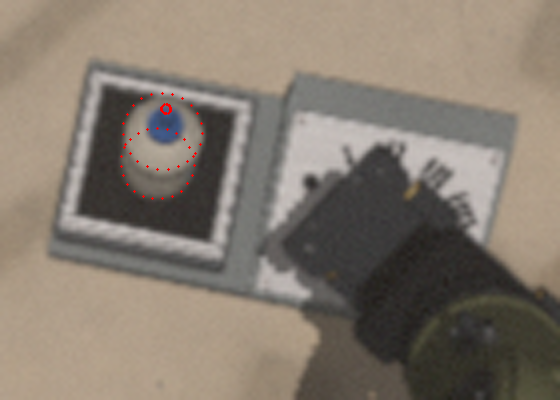

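The bottle matches the upright model at the plate centre, and the knob is at the three-bar stop. The gripper is clear of everything, so I'm handing in.

```bash
python3 -c "
from bench import ctrl
print(ctrl.close_job())"
```

```text
the job is handed in; nothing more can be done
None
```

The glue bottle is standing upright on the shaker's plate, and the knob is at the three-bar mark. I handed the job in at about 22 s of the 58 s allowed; no verdict was given.

- **Bottle:** I gripped the lying white bottle with the tool tilted, turned it upright and lowered it until it touched the plate. The force changed by about 8 N at touchdown, and I let go only after that. In the last scene and top pictures it matches an upright bottle within a few millimetres of the plate's centre, inside the rim.
- **Knob:** it started at one bar, and I turned it 60° clockwise after the bottle was down. After release, the wrist picture shows the pointer on the three-bar mark.
- **Other things:** the gripper is clear, with force readings near zero. I never touched the tall bottle, masking tape or tape measure on purpose, but I did not measure their positions again at the end.
- **Disagreement:** my first reading of the pointer tip was about 9 pixels from the fitted model. I had marked the end of the lower pointer instead of the end of the bar's top. Later overlays matched.

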